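# Shim the short post of a coffee machine base

## Robot

A 6-joint arm with a two-finger parallel gripper is mounted at the origin on the work surface. World frame = base frame: x ahead of the robot, y to its left, z up, the work surface at z = 0. Lengths are in m, angles in rad, forces in N, time in s.
With the tool pointing down it reaches from about 0.25 to 0.8 m from the base axis. Payload 3.9 kg.
Tool frame: the origin (TCP) lies midway between the tips of the shut fingers; the grasp point (between the pads) lies 19 mm behind it (ctrl.grip_depth is the distance from the TCP to the grasp point, in m); x points along the fingers, y is the direction in which the jaws open and shut, and the axes are right-handed (so a half turn about x gives the same grasp; the last joint's range is limited). The gripper opens to 85 mm and grips with 20 to 120 N. Pads are 22 mm wide; open, the fingers measure 114 mm over their backs; the gripper's body (76 mm by 85 mm) begins 54 mm behind the grasp point. The pads swing forward as they close: fully open they stand 13 mm farther back than shut.
Start: joints at [-1.119, 0.26, -0.138, 1.173, 0, 1.571], TCP at [0.229, -0.472, 0.231] pointing down, gripper open.
Joint ranges: [-2.78, 2.78], [-0.83, 1.72], [-1.28, 1.37], [-1.9, 2.12], [-1.57, 1.48], [-3.14, 3.14]. Speed limits (rad/s): [2.57, 2.57, 3.14, 3.14, 3.14, 3.14].

## Interface

Orientations are given as a rotation vector (axis times angle).
In Python, from cell import ctrl, grab_frame, nets gives the robot as it stands.
- The arm moves only by the tool apply_moves, never from a script. Its argument "commands" is a list of rows, each an object with "fingers": the closure in counts, from 0 (fully open) to 255 (shut); "slide": the shift along the tool's x, y, z in m, a list of three; "roll": the turn about the tool's x in degrees. In form: [{"fingers": fingers, "slide": [dx, dy, dz], "roll": roll}, ...]. A call has 1 to 5 rows; each row is the pose to reach, as a shift and turn from the pose commanded when the call began, along the tool's axes at that moment; what a row does not reach only later rows make up. A row lasts 1/8 s, in which the tool goes at most 62.5 mm and 10.7 degrees, less where a joint would pass 70% of its speed; a pose out of reach is approached as far as the arm can. A call with a gripper value outside its range is refused whole. The fingers move at their own pace and stop on an object; the grip force is fixed at half the most. Time passes only in rows, so rows that repeat a pose let the fingers close. It gives the time, the measured TCP pose, the force and the opening at its end, in the units of the state.
- ctrl.sense(): the state, without advancing time (a new reading comes with each control period).
- grab_frame(name): name is "side" or "top"; returns a dict with "image" (400x640x3 uint8, red, green, blue), "vertical_fov" (degrees; the focal length in pixels is half the picture's height over the tangent of half this angle, whatever the lens; pixels are square), "cx", "cy" (the principal point, pixels), "R" (3x3) and "t" (3): a world point X has camera coordinates R X + t. Camera axes: x right, y down, z forward; pixel columns grow to the right and rows downward; lengths in m; the calibration is good to about 2 mm. A picture is of the moment at which its call begins. There is no depth.
- ctrl.sign_off(): hands the job in, once; it reports no verdict.
Trained networks look in a picture, given as the dict that the camera call returned (one of the last four; its "shot" number tells which), for a name from the list of things; names that differ only in an ending like _2 or _b are one class to them, and where a whole thing is asked for, a point or a joint stands for the part that bears it (a point fixed in the world has none). Each returns a list of dicts, best first, with "score" (0 to 1); they miss things now and then, are a little off and sometimes report something else, mostly with a low value. They report only what shows in the picture. A call takes as long as a camera call. They do not tell look-alikes from the thing itself.
- nets.look_for(name, picture): "bbox" ([centre column, centre row, width, height] in pixels, round what is visible of it).
- nets.masks_of(name, picture): "pixels" (400x640 bool, what is visible of it) and "bbox" ([centre column, centre row, width, height] in pixels, round what is visible of it).
- nets.tip_of(name, picture): "point" ([column, row] in pixels: a listed point, or the origin of a listed thing).
The state is a dict: "t": time; "qpos": joint angles; "joint_velocities": joint speeds; "joint_efforts": joint torques, N m; "ee_pos": TCP position; "ee_rot": TCP orientation; "force": force on the tool from outside, world axes, zero at the start; "moment": the same for the moment, N m; "opening": finger opening in m.
Only numpy, scipy, OpenCV 4.12 (cv2) and the standard library are available. Lean on these libraries where they do the work, as an engineer would, in place of code of your own. Each camera call takes 0.05 s, during which the arm holds its last target.

## Task

On the repair bench, the open black base of a coffee machine has two dark grey posts that must carry a pump level, but one post is too short. Stack the two aluminium spacer blocks whose thicknesses together make up the difference on the short post, centred and in line with it, in either order, so that the stack comes level with the tall post. Leave the spacer you do not need where it lies.

Things in the scene. Friction and masses are not known exactly. Their poses are not given: they have to be found in the camera images.
- short_post_top (a point): centre of the top face of the short dark grey post, 30 mm above the bench. The post is 30 mm along this point's x and 56 mm along its y; z is up. The tall dark grey post, 74 mm high and of the same 30 x 56 mm section, stands 130 mm away along +y, so the gap to fill is 44 mm. Both posts stand in the fixed black base tray, 220 mm along x and 270 mm along y with a rim 16 mm high, which reaches 110 mm to either side of this point in x, 70 mm in -y and 200 mm in +y.
- spacer_thin: bare aluminium spacer block, 10 mm thick, lying flat on the bench; 40 mm along its x, 64 mm along its y, so it is gripped across the 40 mm width; two dark dots on top mark its bolt holes. Origin: centre of its underside, z up. The thinnest of the three (about 70 g). The three blocks look alike but for their thickness and lie in any order.
- spacer_middle: bare aluminium spacer block, 20 mm thick, lying flat on the bench; 40 mm along its x, 64 mm along its y, so it is gripped across the 40 mm width; two dark dots on top mark its bolt holes. Origin: centre of its underside, z up. The middle one of the three (about 140 g). The three blocks look alike but for their thickness and lie in any order.
- spacer_thick: bare aluminium spacer block, 34 mm thick, lying flat on the bench; 40 mm along its x, 64 mm along its y, so it is gripped across the 40 mm width; two dark dots on top mark its bolt holes. Origin: centre of its underside, z up. The thickest of the three (about 235 g). The three blocks look alike but for their thickness and lie in any order.
Mind the look-alikes: they are no part of the job. Leave any turquoise look-alike of the spacer_thin alone.

How it is judged:
At the end, for the whole second after the job is handed in: The 10 and 34 mm spacers lie flat on the short post, one on the other in either order, each within 15 mm of the post's centre, 15 degrees of its long axis and 4 mm of its height in the stack, so level with the tall post; released, at rest; the 20 mm spacer moved less than 30 mm (((z of spacer_thick in the frame of short_post_top between -0.004 and 0.004 m and z of spacer_thin in the frame of short_post_top between 0.03 and 0.038 m) or (z of spacer_thin in the frame of short_post_top between -0.004 and 0.004 m and z of spacer_thick in the frame of short_post_top between 0.006 and 0.014 m)) and horizontal distance between each of spacer_thick, spacer_thin and short_post_top below 0.015 m and angle between the y axis of each of spacer_thick, spacer_thin and the y axis of short_post_top, either way round below 0.27 rad and angle between each of spacer_thick, spacer_thin's own z axis and vertical below 0.1 rad and linear speed of each of spacer_thick, spacer_thin below 0.02 m/s and contact force between each of spacer_thick, spacer_thin and the fingers below 0.1 N and distance of spacer_middle from where it was at the start of the episode below 0.03 m); the robot touches nothing.
It also fails if it takes over 53 s, if anything falls off the work surface, if the arm or the gripper's body presses on something with over 40 N, if the wrist force passes 120 N, or if a joint passes its speed limit or range.

## Working session

There is one attempt and no reset: what is moved stays moved. The work goes in short steps, Python scripts to look and compute and a tool call to move; the robot and the scene stay as the last step left them, time stands still between calls to the robot, and variables do not carry over. Pictures are saved under pics/ and viewed, and the job is handed in when it is done.

Besides the shell and the picture viewer there is one more tool, called in YAML: its name, and indented under it one key for each argument. apply_moves: Moves the arm, as the interface text tells. Its arguments: {"type":"object","properties":{"commands":{"type":"array","items":{"type":"object","properties":{"fingers":{"type":"number"},"slide":{"type":"array","items":{"type":"number"}},"roll":{"type":"number"}}}}},"required":["commands"]}

```bash
mkdir -p pics; ls; python3 - <<'E'
from cell import ctrl, grab_frame, nets
import cv2,numpy as np
for n in ["top","side"]:
    f=grab_frame(n); cv2.imwrite(f"pics/{n}0.png",f["image"][:,:,::-1]); print(n,f["vertical_fov"],f["cx"],f["cy"],f["R"],f["t"])
    for k in ["short_post_top","spacer_thin","spacer_middle","spacer_thick"]:
        print(k,[(np.round(d["point"],1),round(d["score"],2)) for d in nets.tip_of(k,f)],[(np.round(d["bbox"],1),round(d["score"],2)) for d in nets.look_for(k,f)])
s=ctrl.sense();print(s,ctrl.grip_depth)
E
```

```text
pics
top 43.674884064007514 322.1627388729084 199.18124206600177 [[-0.02429962 -0.99966746 -0.00863117]
 [-0.98584891  0.0253944  -0.16570169]
 [ 0.16586577  0.00448254 -0.98613815]] [-0.02340722  0.47280213  0.95214274]
short_post_top [(array([226.5, 162. ]), 0.94)] [(array([199.4, 174.3, 155.8, 137.8]), 0.75)]
spacer_thin [(array([349.6, 199.2]), 0.93), (array([338.7, 252. ]), 0.81), (array([397.9, 284.9]), 0.79)] [(array([340.9, 249.8,  32.7,  25.3]), 0.93), (array([397.6, 288.3,  31.3,  35.4]), 0.85), (array([349.4, 199.8,  32. ,  28.1]), 0.57)]
spacer_middle [(array([358.2, 138.8]), 0.7)] [(array([358.9, 140.4,  37.1,  23.9]), 0.8)]
spacer_thick [(array([438.7, 178.7]), 0.96)] [(array([444.6, 181.2,  37.4,  33.5]), 0.9)]
side 50.724038670801896 316.8921093984539 201.7852401869431 [[-0.92319494 -0.38379985  0.02021817]
 [-0.29675334  0.67840783 -0.67208651]
 [ 0.24423054 -0.62646667 -0.74019656]] [0.41734405 0.22733919 0.78017383]
short_post_top [(array([228.5, 285.5]), 0.89)] [(array([217.2, 327.3, 153.9, 144. ]), 0.9), (array([276.2, 188.1,  23.6,  27.9]), 0.53), (array([324.6,
[... 410 characters left out ...]
[(array([340. , 152.9,  24.4,  30.2]), 0.6)]
{'t': 0.9, 'qpos': array([-1.11897996e+00,  2.60017068e-01, -1.38069813e-01,  1.17268439e+00,
       -3.80532277e-05,  1.57081745e+00]), 'joint_velocities': array([-0.00039814,  0.00018638,  0.00146037,  0.00100215, -0.00155927,
        0.00110811]), 'joint_efforts': array([ 1.66825616e-04, -4.05602181e+01,  2.54237723e+01,  9.17957332e-04,
       -1.05686727e-04,  1.51189290e-06]), 'ee_pos': array([ 0.2292103 , -0.47233704,  0.2313068 ]), 'ee_rot': array([ 1.97061683,  0.45286157, -1.97068048]), 'force': array([-0.08798228, -0.12210462, -0.26366251]), 'moment': array([ 0.03056363, -0.02999951,  0.03373385]), 'opening': 0.08565706489007253} 0.0187
```

View pics/top0.png

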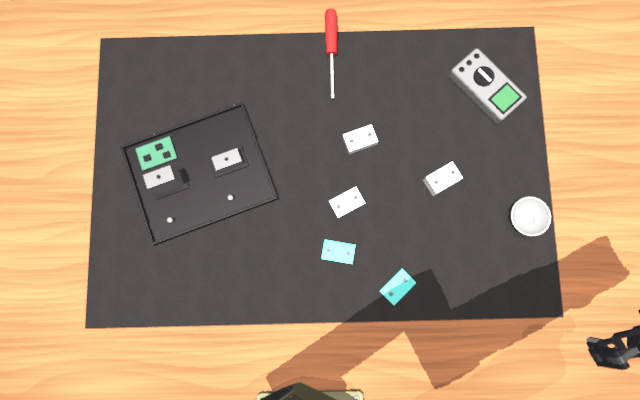

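View pics/side0.png

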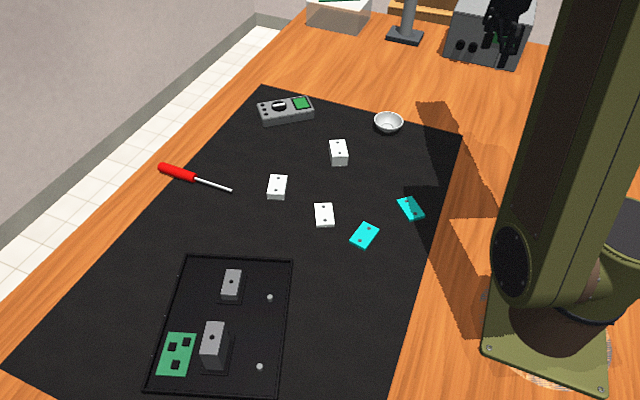

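```bash
python3 - <<'E'
from cell import ctrl, grab_frame, nets
import cv2,numpy as np
rows=[]
C={"top":[(348,202),(360,138),(444,179),(228,162),(160,178)],"side":[(324,214),(277,187),(339,153),(231,283),(212,343)]}
for n in C:
    im=grab_frame(n)["image"]; g=im[:,:,::-1]
    rows.append(np.hstack([cv2.resize(np.ascontiguousarray(g[v-25:v+25,u-25:u+25]),(160,160),interpolation=cv2.INTER_NEAREST) for u,v in C[n]]))
    for u,v in C[n]:
        print(n,u,v); print(im[v-18:v+19:3,u-18:u+19:3].mean(2).astype(int)) if n=="top" and u in(444,228) else 0
cv2.imwrite("pics/crop.png",np.vstack(rows))
E
```

```text
top 348 202
top 360 138
top 444 179
[[ 85  85  85  84  83  85  87  87 105 117  85  84  83]
 [ 85  83  83  85  85  87  87 252 255 255  83  83  82]
 [ 82  84  83  84  85 209 255 255 255 255 250  84  84]
 [ 82  84  83 125 255 255 255 255 255 255 255  84  83]
 [ 83  85 255 255 255 255 255 255 255 189 255 255  83]
 [222 255 255 255 255 255 255 255 255 255 255 255 242]
 [190 255 255 255 255 255 255 255 255 255 255 255  88]
 [169 254 255 187 255 255 255 255 255 255 196  84  83]
 [150 173 255 255 255 255 255 255 255  97  86  83  85]
 [ 79 172 238 255 255 255 255  98  84  87  85  84  84]
 [ 83 112 173 255 255 142  80  85  86  88  87  85  84]
 [ 83  79 162 152  79  83  81  84  86  87  85  85  86]
 [ 84  85  79  82  83  83  85  85  84  87  86  85  85]]
top 228 162
[[ 81  80  80  81  82  83  82  83  84  83  84  84  84]
 [ 81  81  82  83  82  81  83  84  86  93  83  85  86]
 [ 82  82  82  83  82  78 123 218 233 222  61  60  86]
 [ 83  82  80  89 176 233 233 234 235 240  57  83  86]
 [ 81 178 237 233 235 230 235 236 237 238 137  70  87]
 [ 85 234 234 235 235  95 197 238 239 240 229  53  66]
 [ 76 190 235 236 237 238 239 239 243 221  85  72  82]
 [ 80 105 236 237 239 240 222  88  83  82  84  91  86]
 [ 85  87 239 232 127  81  83  82  90  87  70  79  89]
 [ 86  73  83  84  82  89  89  82  64  89  89  90  90]
 [ 87  80  88  89  81  62  88  88  89  90  90  90  91]
 [ 87  88  75  89  89  88  89  90  90  90  91  91  92]
 [ 88  88  88  88  90  88  89  90  91  91  91  92  92]]
top 160 178
side 324 214
side 277 187
side 339 153
side 231 283
side 212 343
```

View pics/crop.png

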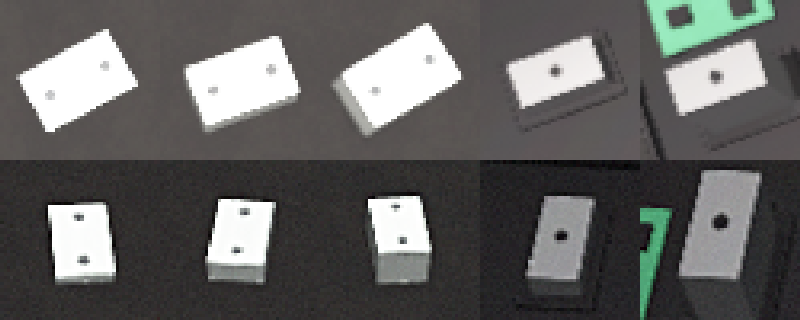

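```bash
cat > h.py <<'E'
from cell import ctrl, grab_frame, nets
import cv2,numpy as np
def unproj(f,uv,h):
    H=f["image"].shape[0]; F=H/2/np.tan(np.radians(f["vertical_fov"]/2))
    R=np.array(f["R"]);t=np.array(f["t"]); uv=np.atleast_2d(uv).astype(float)
    d=np.c_[(uv[:,0]-f["cx"])/F,(uv[:,1]-f["cy"])/F,np.ones(len(uv))]@R
    c=-R.T@t; s=(h-c[2])/d[:,2]; return (c+s[:,None]*d)[:,:2]
def rect(f,uv,h,thr):
    g=f["image"].min(2); m=(g>thr).astype(np.uint8)
    S=8; u,v=uv; r=28
    big=cv2.resize(g[v-r:v+r,u-r:u+r],None,fx=S,fy=S,interpolation=cv2.INTER_CUBIC)
    n,l,st,ce=cv2.connectedComponentsWithStats((big>thr).astype(np.uint8))
    k=l[r*S+S*2,r*S+S*4] 
    if k==0: k=1+np.argmax(st[1:,4])
    c,_=cv2.findContours((l==k).astype(np.uint8),cv2.RETR_EXTERNAL,cv2.CHAIN_APPROX_NONE)
    c=max(c,key=cv2.contourArea)[:,0].astype(float)
    p=(c+0.5)/S-0.5+[u-r,v-r]
    w=unproj(f,p,h)
    mu=w.mean(0)
    (x,y),(a,b),_=q=cv2.minAreaRect(((w-mu)*1000).astype(np.float32))
    B=cv2.boxPoints(q); e=[B[1]-B[0],B[2]-B[1]]; e=max(e,key=np.linalg.norm)
    ang=np.degrees(np.arctan2(e[1],e[0]))%180
    return np.round(mu+np.array([x,y])/1000,4),np.round(sorted([a,b]),1),round(ang,1)
E
python3 - <<'E'
from h import *
C={"top":[(348,202),(360,138),(444,179),(228,162),(160,178)],"side":[(324,214),(277,187),(339,153),(231,283),(212,343)]}
for n in C:
    f=grab_frame(n)
    for uv,h,nm in zip(C[n],[.01,.02,.034,.03,.074],["thin","mid","thick","short","tall"]):
        thr={"top":200 if nm!="short" and nm!="tall" else 150,"side":[195,125][nm in("short","tall")]}[n]
        print(n,nm,*rect(f,uv,h,thr))
E
```

```text
top thin [ 0.4707 -0.085 ] [42.1 66.2] 117.2
top mid [ 0.6022 -0.1166] [42.4 66.2] 108.5
top thick [ 0.5116 -0.2806] [41.8 66.5] 118.7
top short [0.5621 0.1585] [31.5 57.1] 109.2
top tall [0.5191 0.281 ] [31.3 56.8] 109.4
side thin [ 0.4695 -0.0818] [41.3 66.4] 116.9
side mid [ 0.6013 -0.114 ] [41.2 66.1] 108.7
side thick [ 0.5104 -0.2772] [41.7 67.4] 118.7
side short [0.5613 0.1609] [30.2 55.5] 108.2
side tall [0.5182 0.2833] [29.6 55.6] 109.4
```

```bash
cat >> h.py <<'E'
from scipy.spatial.transform import Rotation as Ro
def plan(xyz,jaw=None):
    s=ctrl.sense(); R=Ro.from_rotvec(s["ee_rot"]).as_matrix()
    d=R.T@(np.array(xyz)-s["ee_pos"])
    out=f't={s["t"]:.2f} pos={np.round(s["ee_pos"],4)} open={s["opening"]:.4f} q={np.round(s["qpos"],2)} slide={np.round(d,4)}'
    cur=np.degrees(np.arctan2(R[1,1],R[0,1]))
    if jaw is not None:
        dz=(jaw-cur+90)%180-90   # about world z
        out+=f' jawnow={cur:.1f} roll={dz*np.sign(R[2,0]):.1f} xaxis={np.round(R[:,0],3)}'
    print(out)
E
python3 -c "
from h import *
plan([.470,-.0835,.12],27)"
```

```text
t=1.10 pos=[ 0.2292 -0.4723  0.2313] open=0.0857 q=[-1.12  0.26 -0.14  1.17  0.    1.57] slide=[ 0.1113 -0.2447 -0.3864] jawnow=-64.1 roll=88.9 xaxis=[-0.  0. -1.]
```

apply_moves:
  commands:
    - {"fingers": 70,"slide": [0.012,-0.027,-0.043],"roll": -10}
    - {"fingers": 70,"slide": [0.025,-0.054,-0.086],"roll": -20}
    - {"fingers": 70,"slide": [0.037,-0.082,-0.129],"roll": -30}
    - {"fingers": 70,"slide": [0.05,-0.109,-0.172],"roll": -40}
    - {"fingers": 70,"slide": [0.062,-0.136,-0.215],"roll": -50}

```text
t: 1.72
ee_pos: [0.364, -0.2548, 0.1691]
ee_rot: [1.385, 1.085, -1.384]
force: [1.8, 0.0, 0.8]
opening: 0.0619
```

```bash
python3 -c "
from h import *
plan([.470,-.0835,.08],27)"
```

```text
t=1.73 pos=[ 0.364  -0.2548  0.1691] open=0.0619 q=[-0.61  0.16 -0.44  0.97  0.    1.2 ] slide=[ 0.0891  0.062  -0.1916] jawnow=-13.8 roll=-40.8 xaxis=[ 0.001 -0.    -1.   ]
```

apply_moves:
  commands:
    - {"fingers": 70,"slide": [0.018,0.012,-0.038],"roll": -8.2}
    - {"fingers": 70,"slide": [0.036,0.025,-0.077],"roll": -16.4}
    - {"fingers": 70,"slide": [0.053,0.037,-0.115],"roll": -24.6}
    - {"fingers": 70,"slide": [0.071,0.05,-0.153],"roll": -32.7}
    - {"fingers": 70,"slide": [0.089,0.062,-0.192],"roll": -40.8}

```text
t: 2.35
ee_pos: [0.4712, -0.0839, 0.0799]
ee_rot: [0.856, 1.395, -0.856]
force: [-0.0, 0.1, -0.1]
opening: 0.0617
```

```bash
python3 -c "
from h import *
for n in ['side','top']:
  f=grab_frame(n); cv2.imwrite(f'pics/{n}1.png',f['image'][:,:,::-1])
plan([.470,-.0835,.002],27)"
```

```text
t=2.45 pos=[ 0.4712 -0.0821  0.0788] open=0.0619 q=[-0.17  0.3  -0.51  0.76  0.    0.93] slide=[ 0.0768 -0.0017  0.0008] jawnow=27.0 roll=0.0 xaxis=[-0.001  0.002 -1.   ]
```

View pics/side1.png

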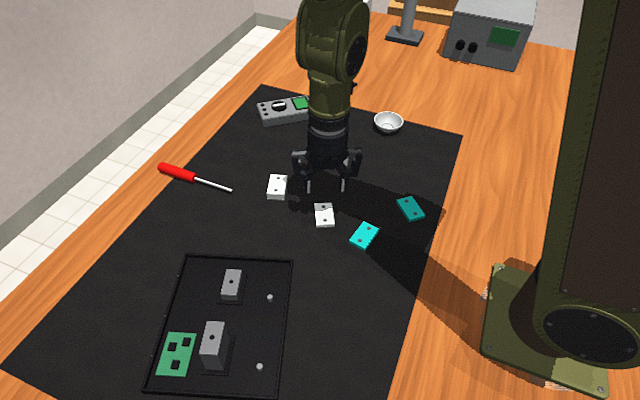

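apply_moves:
  commands:
    - {"fingers": 70,"slide": [0.03,-0.001,0.0],"roll": 0}
    - {"fingers": 70,"slide": [0.055,-0.001,0.0],"roll": 0}
    - {"fingers": 70,"slide": [0.055,-0.001,0.0],"roll": 0}

```text
t: 2.82
ee_pos: [0.4673, -0.0856, 0.0242]
ee_rot: [0.86, 1.398, -0.862]
force: [-0.9, 0.1, -0.2]
opening: 0.062
```

```bash
python3 -c "
from h import *
r=[]
for n,(u,v) in [('side',(324,205)),('top',(348,195))]:
  f=grab_frame(n); r.append(cv2.resize(np.ascontiguousarray(f['image'][v-45:v+45,u-45:u+45,::-1]),(400,400),interpolation=cv2.INTER_CUBIC))
cv2.imwrite('pics/c2.png',np.hstack(r))
plan([.470,-.0835,.002],27)"
```

```text
t=2.92 pos=[ 0.4695 -0.0859  0.0259] open=0.0618 q=[-0.18  0.37 -0.59  0.62 -0.    0.93] slide=[ 0.0239  0.0016 -0.0019] jawnow=26.6 roll=-0.4 xaxis=[ 0. -0. -1.]
```

View pics/c2.png

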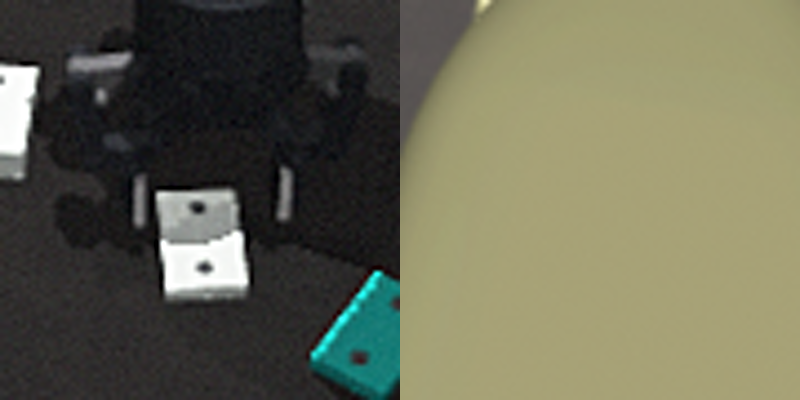

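apply_moves:
  commands:
    - {"fingers": 70,"slide": [0.012,0.001,-0.001],"roll": 0}
    - {"fingers": 70,"slide": [0.023,0.001,-0.001],"roll": 0}
    - {"fingers": 70,"slide": [0.023,0.001,-0.001],"roll": 0}
    - {"fingers": 70,"slide": [0.023,0.001,-0.001],"roll": 0}

```text
t: 3.42
ee_pos: [0.4697, -0.0841, 0.0022]
ee_rot: [0.86, 1.395, -0.86]
force: [-0.5, -0.2, 0.6]
opening: 0.062
```

```bash
python3 -c "
from h import *
import time
r=[]
for i in range(3):
  f=grab_frame('side'); plan([.470,-.0835,.002],27)
u,v=324,205
cv2.imwrite('pics/c3.png',cv2.resize(np.ascontiguousarray(f['image'][v-45:v+45,u-45:u+45,::-1]),(500,500),interpolation=cv2.INTER_CUBIC))
print(ctrl.sense()['force'])"
```

```text
t=3.48 pos=[ 0.4699 -0.0841  0.0024] open=0.0621 q=[-0.18  0.4  -0.61  0.55  0.    0.93] slide=[ 0.0004  0.0004 -0.0005] jawnow=26.7 roll=-0.3 xaxis=[ 0. -0. -1.]
t=3.52 pos=[ 0.47   -0.0841  0.0025] open=0.0623 q=[-0.18  0.4  -0.61  0.55 -0.    0.93] slide=[ 0.0005  0.0003 -0.0006] jawnow=26.7 roll=-0.3 xaxis=[ 0. -0. -1.]
t=3.58 pos=[ 0.47   -0.0842  0.0026] open=0.0623 q=[-0.18  0.4  -0.61  0.55  0.    0.93] slide=[ 0.0006  0.0003 -0.0006] jawnow=26.7 roll=-0.3 xaxis=[ 0.001 -0.    -1.   ]
[-0.89768952 -0.97443871 -0.66483983]
```

View pics/c3.png

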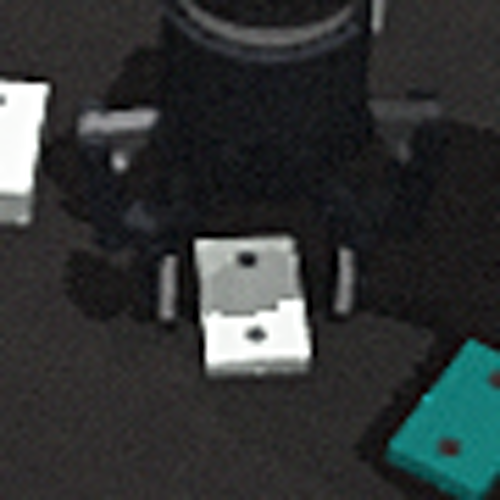

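apply_moves:
  commands:
    - {"fingers": 255,"slide": [0.001,0,0],"roll": 0}
    - {"fingers": 255,"slide": [0.001,0,0],"roll": 0}
    - {"fingers": 255,"slide": [0.001,0,0],"roll": 0}
    - {"fingers": 255,"slide": [0.001,0,0],"roll": 0}
    - {"fingers": 255,"slide": [0.001,0,0],"roll": 0}

```text
t: 4.2
ee_pos: [0.4701, -0.0841, 0.0018]
ee_rot: [0.86, 1.394, -0.859]
force: [-0.6, 0.4, 6.2]
opening: 0.038
```

apply_moves:
  commands:
    - {"fingers": 255,"slide": [-0.02,0,0],"roll": 0}
    - {"fingers": 255,"slide": [-0.06,0,0],"roll": 0}
    - {"fingers": 255,"slide": [-0.12,0,0],"roll": 0}
    - {"fingers": 255,"slide": [-0.12,0,0],"roll": 0}

```text
t: 4.7
ee_pos: [0.4736, -0.0848, 0.1255]
ee_rot: [0.861, 1.385, -0.856]
force: [1.0, -0.3, -1.5]
opening: 0.0381
```

```bash
python3 -c "
from h import *
for i in range(3):
  f=grab_frame('side'); plan([.5617,.1597,.12],19.4)
u,v=324,180
cv2.imwrite('pics/c4.png',cv2.resize(np.ascontiguousarray(f['image'][v-65:v+65,u-65:u+65,::-1]),(500,500),interpolation=cv2.INTER_CUBIC))
print(ctrl.sense()['force'])"
```

```text
t=4.75 pos=[ 0.4717 -0.0845  0.1233] open=0.0383 q=[-0.18  0.25 -0.45  0.86  0.    0.93] slide=[ 0.0035  0.19   -0.1778] jawnow=26.7 roll=7.3 xaxis=[ 0.005 -0.001 -1.   ]
t=4.80 pos=[ 0.4701 -0.0842  0.1216] open=0.0379 q=[-0.18  0.26 -0.45  0.86  0.    0.93] slide=[ 0.0017  0.1914 -0.1767] jawnow=26.7 roll=7.3 xaxis=[ 0.001 -0.    -1.   ]
t=4.85 pos=[ 0.469  -0.084   0.1205] open=0.0378 q=[-0.18  0.26 -0.45  0.86  0.    0.93] slide=[ 0.0005  0.1923 -0.1761] jawnow=26.7 roll=7.3 xaxis=[-0.001  0.    -1.   ]
[-0.89077412  0.26631459 -1.53662636]
```

View pics/c4.png

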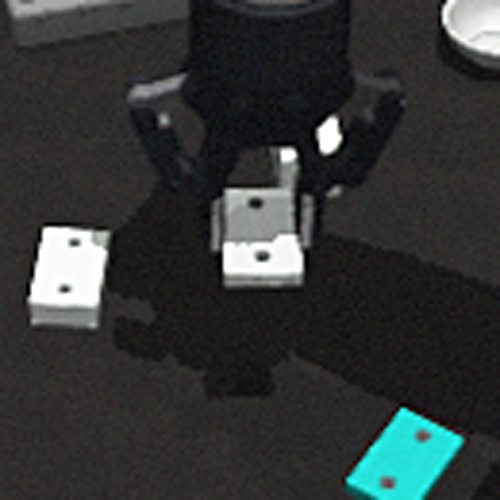

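apply_moves:
  commands:
    - {"fingers": 255,"slide": [0,0.038,-0.035],"roll": 1.5}
    - {"fingers": 255,"slide": [0,0.08,-0.073],"roll": 3}
    - {"fingers": 255,"slide": [0,0.121,-0.111],"roll": 4.5}
    - {"fingers": 255,"slide": [0,0.163,-0.15],"roll": 6}
    - {"fingers": 255,"slide": [0,0.192,-0.176],"roll": 7.3}

```text
t: 5.48
ee_pos: [0.5614, 0.1615, 0.1187]
ee_rot: [0.954, 1.353, -0.958]
force: [-0.5, -0.6, 0.4]
opening: 0.038
```

apply_moves:
  commands:
    - {"fingers": 255,"slide": [0.03,0,0],"roll": 0}
    - {"fingers": 255,"slide": [0.06,0,0],"roll": 0}
    - {"fingers": 255,"slide": [0.06,0,0],"roll": 0}
    - {"fingers": 255,"slide": [0.06,0,0],"roll": 0}

```text
t: 5.98
ee_pos: [0.5619, 0.1591, 0.0609]
ee_rot: [0.956, 1.351, -0.958]
force: [0.2, -0.2, -0.6]
opening: 0.0377
```

```bash
python3 -c "
from h import *
for i in range(3):
  f=grab_frame('side'); plan([.5617,.1597,.032],19.4)
u,v=231,270
cv2.imwrite('pics/c5.png',cv2.resize(np.ascontiguousarray(f['image'][v-65:v+65,u-65:u+65,::-1]),(500,500),interpolation=cv2.INTER_CUBIC))
print(ctrl.sense()['force'])"
```

```text
t=6.03 pos=[0.5627 0.1593 0.0617] open=0.0379 q=[ 0.28  0.48 -0.27  0.82  0.    1.51] slide=[ 0.0297 -0.0008 -0.0007] jawnow=19.4 roll=-0.0 xaxis=[ 0.001  0.    -1.   ]
t=6.08 pos=[0.5631 0.1594 0.0622] open=0.0383 q=[ 0.28  0.48 -0.27  0.82  0.    1.51] slide=[ 0.0302 -0.0012 -0.0007] jawnow=19.4 roll=-0.0 xaxis=[ 0.002  0.001 -1.   ]
t=6.12 pos=[0.5632 0.1594 0.0625] open=0.0380 q=[ 0.28  0.48 -0.27  0.82  0.    1.51] slide=[ 0.0305 -0.0014 -0.0008] jawnow=19.4 roll=-0.0 xaxis=[ 0.002  0.001 -1.   ]
[0.68415799 0.26022289 0.15643084]
```

View pics/c5.png

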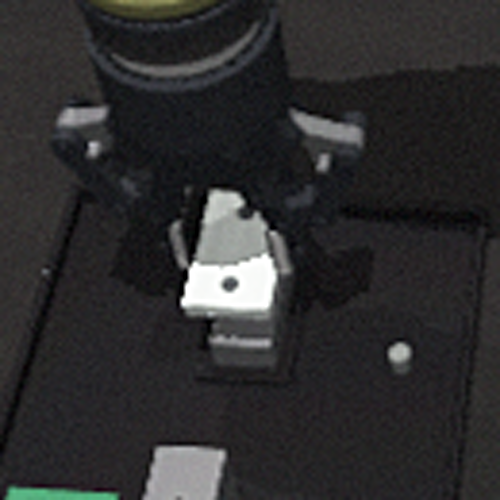

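apply_moves:
  commands:
    - {"fingers": 255,"slide": [0.015,-0.001,-0.001],"roll": 0}
    - {"fingers": 255,"slide": [0.026,-0.001,-0.001],"roll": 0}
    - {"fingers": 255,"slide": [0.028,-0.001,-0.001],"roll": 0}
    - {"fingers": 255,"slide": [0.028,-0.001,-0.001],"roll": 0}

```text
t: 6.62
ee_pos: [0.5607, 0.1599, 0.0329]
ee_rot: [0.956, 1.351, -0.957]
force: [-1.1, -0.4, -0.7]
opening: 0.0382
```

```bash
python3 -c "
from h import *
for i in range(3):
  f=grab_frame('side'); plan([.5617,.1597,.032],19.4)
u,v=231,270
cv2.imwrite('pics/c6.png',cv2.resize(np.ascontiguousarray(f['image'][v-45:v+45,u-45:u+45,::-1]),(500,500),interpolation=cv2.INTER_CUBIC))
print(ctrl.sense()['force'])"
```

```text
t=6.67 pos=[0.5611 0.16   0.0333] open=0.0379 q=[ 0.28  0.51 -0.31  0.75 -0.    1.51] slide=[0.0013 0.0005 0.0005] jawnow=19.4 roll=-0.0 xaxis=[ 0.  0. -1.]
t=6.72 pos=[0.5613 0.1601 0.0335] open=0.0381 q=[ 0.28  0.51 -0.31  0.75  0.    1.51] slide=[0.0015 0.0002 0.0005] jawnow=19.4 roll=-0.0 xaxis=[ 0.001  0.    -1.   ]
t=6.78 pos=[0.5614 0.1601 0.0336] open=0.0380 q=[ 0.28  0.51 -0.31  0.75  0.    1.51] slide=[0.0016 0.0001 0.0005] jawnow=19.4 roll=-0.0 xaxis=[ 0.001  0.    -1.   ]
[-0.42398788  0.80022981 -0.97270068]
```

View pics/c6.png

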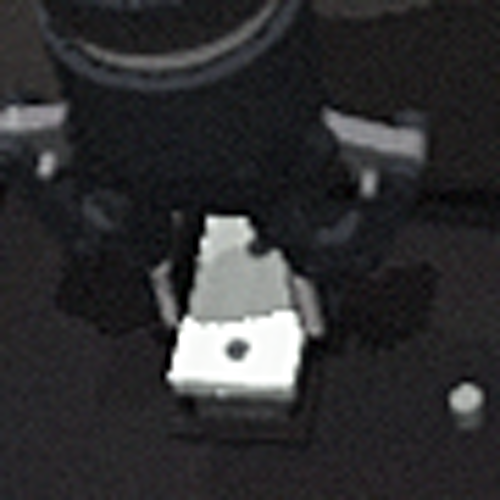

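Nearly in contact. Lower 1.5 mm, open partially, then lift.

apply_moves:
  commands:
    - {"fingers": 255,"slide": [0.001,0,0],"roll": 0}
    - {"fingers": 255,"slide": [0.0015,0,0],"roll": 0}
    - {"fingers": 70,"slide": [0.0015,0,0],"roll": 0}
    - {"fingers": 70,"slide": [0.0015,0,0],"roll": 0}
    - {"fingers": 70,"slide": [0.0015,0,0],"roll": 0}

```text
t: 7.4
ee_pos: [0.5611, 0.16, 0.0319]
ee_rot: [0.957, 1.35, -0.956]
force: [0.5, 0.1, -0.7]
opening: 0.0615
```

apply_moves:
  commands:
    - {"fingers": 70,"slide": [-0.01,0,0],"roll": 0}
    - {"fingers": 70,"slide": [-0.05,0,0],"roll": 0}
    - {"fingers": 70,"slide": [-0.11,0,0],"roll": 0}
    - {"fingers": 70,"slide": [-0.11,0,0],"roll": 0}

```text
t: 7.9
ee_pos: [0.5652, 0.1612, 0.148]
ee_rot: [0.963, 1.343, -0.948]
force: [1.2, -0.2, 0.5]
opening: 0.0616
```

```bash
python3 -c "
from h import *
plan([.511,-.279,.12],28.7)
f=grab_frame('side')
u,v=231,275
cv2.imwrite('pics/c7.png',cv2.resize(np.ascontiguousarray(f['image'][v-65:v+65,u-65:u+65,::-1]),(500,500),interpolation=cv2.INTER_CUBIC))
print(rect(f,(231,279),.04,190))"
```

```text
t=7.90 pos=[0.5652 0.1612 0.148 ] open=0.0616 q=[ 0.28  0.4  -0.15  1.01 -0.    1.51] slide=[ 0.026  -0.1975  0.3972] jawnow=19.4 roll=-9.3 xaxis=[ 0.011  0.003 -1.   ]
(array([0.5588, 0.1651]), array([41.1, 56.8]), np.float32(110.6))
```

View pics/c7.png

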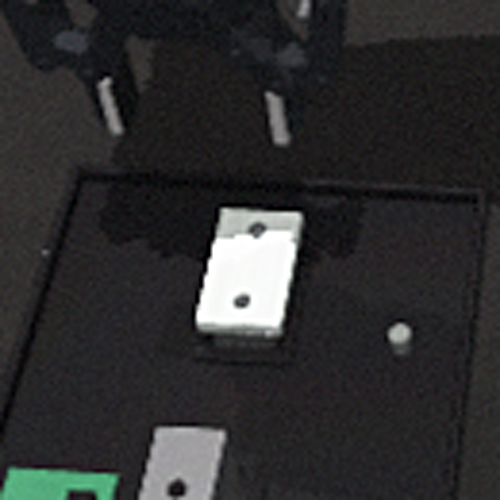

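apply_moves:
  commands:
    - {"fingers": 70,"slide": [0,-0.024,0.048],"roll": -1}
    - {"fingers": 70,"slide": [0,-0.049,0.099],"roll": -3}
    - {"fingers": 70,"slide": [0,-0.074,0.149],"roll": -5}
    - {"fingers": 70,"slide": [0,-0.098,0.198],"roll": -7}
    - {"fingers": 70,"slide": [0,-0.123,0.248],"roll": -9.3}

```text
t: 8.57
ee_pos: [0.526, -0.1162, 0.1408]
ee_rot: [0.832, 1.408, -0.832]
force: [0.9, 0.3, 0.3]
opening: 0.0622
```

```bash
python3 -c "
from h import *
plan([.511,-.279,.1],28.7)"
```

```text
t=8.57 pos=[ 0.526  -0.1162  0.1408] open=0.0622 q=[-0.22  0.34 -0.27  0.96  0.    0.85] slide=[ 0.0407 -0.0914  0.1355] jawnow=28.8 roll=0.1 xaxis=[-0.002  0.    -1.   ]
```

apply_moves:
  commands:
    - {"fingers": 70,"slide": [0.005,-0.03,0.045],"roll": 0}
    - {"fingers": 70,"slide": [0.015,-0.061,0.09],"roll": 0}
    - {"fingers": 70,"slide": [0.03,-0.091,0.136],"roll": 0}
    - {"fingers": 70,"slide": [0.04,-0.091,0.136],"roll": 0}
    - {"fingers": 70,"slide": [0.04,-0.091,0.136],"roll": 0}

```text
t: 9.2
ee_pos: [0.511, -0.2767, 0.0999]
ee_rot: [0.834, 1.41, -0.834]
force: [0.2, 0.4, -0.4]
opening: 0.0622
```

```bash
python3 -c "
from h import *
for i in range(3):
  f=grab_frame('side'); plan([.511,-.279,.004],28.7)
print('placed thin',rect(f,(231,279),.04,190), 'thick',rect(f,(339,153),.034,195))
f=grab_frame('top')
print('placed thin',rect(f,(228,162),.04,200)) "
```

```text
t=9.25 pos=[ 0.5117 -0.2764  0.1008] open=0.0623 q=[-0.5   0.44 -0.22  0.91  0.    0.57] slide=[ 0.0968 -0.0017  0.0022] jawnow=28.7 roll=0.0 xaxis=[-0.002  0.002 -1.   ]
t=9.30 pos=[ 0.5124 -0.2763  0.1015] open=0.0616 q=[-0.49  0.44 -0.22  0.91  0.    0.57] slide=[ 0.0975 -0.0024  0.0018] jawnow=28.8 roll=0.1 xaxis=[-0.001  0.001 -1.   ]
t=9.35 pos=[ 0.5128 -0.2764  0.1019] open=0.0621 q=[-0.49  0.44 -0.22  0.91  0.    0.57] slide=[ 0.0979 -0.0029  0.0015] jawnow=28.8 roll=0.1 xaxis=[-0.  0. -1.]
placed thin (array([0.5601, 0.1612]), array([41.3, 65.5]), np.float32(109.9)) thick (array([ 0.5112, -0.2633]), array([27.4, 39.5]), np.float32(121.7))
placed thin (array([0.5612, 0.1587]), array([42.1, 65.9]), np.float32(109.7))
```

apply_moves:
  commands:
    - {"fingers": 70,"slide": [0.02,-0.002,0.002],"roll": 0}
    - {"fingers": 70,"slide": [0.05,-0.002,0.002],"roll": 0}
    - {"fingers": 70,"slide": [0.05,-0.002,0.002],"roll": 0}

```text
t: 9.78
ee_pos: [0.5104, -0.2786, 0.0504]
ee_rot: [0.832, 1.41, -0.832]
force: [-1.1, 0.5, -0.1]
opening: 0.0622
```

```bash
python3 -c "
from h import *
for i in range(3):
  f=grab_frame('side'); plan([.511,-.279,.005],28.7)
u,v=339,145
cv2.imwrite('pics/c8.png',cv2.resize(np.ascontiguousarray(f['image'][v-45:v+45,u-45:u+45,::-1]),(500,500),interpolation=cv2.INTER_CUBIC))"
```

```text
t=9.82 pos=[ 0.5115 -0.2793  0.0517] open=0.0619 q=[-0.5   0.49 -0.29  0.8   0.    0.57] slide=[ 0.0467 -0.0003 -0.0004] jawnow=28.8 roll=0.1 xaxis=[-0.002  0.001 -1.   ]
t=9.88 pos=[ 0.5124 -0.2799  0.0526] open=0.0625 q=[-0.5   0.49 -0.29  0.8   0.    0.57] slide=[ 0.0476 -0.0008 -0.0015] jawnow=28.8 roll=0.1 xaxis=[ 0. -0. -1.]
t=9.93 pos=[ 0.5129 -0.2804  0.0531] open=0.0620 q=[-0.5   0.49 -0.29  0.8  -0.    0.57] slide=[ 0.0481 -0.0011 -0.0022] jawnow=28.7 roll=0.0 xaxis=[ 0.002 -0.001 -1.   ]
```

View pics/c8.png

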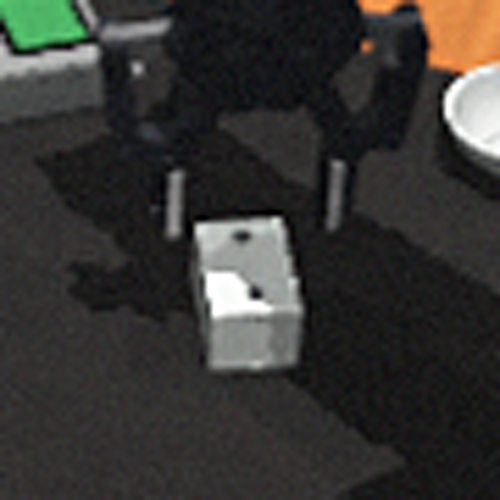

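apply_moves:
  commands:
    - {"fingers": 70,"slide": [0.02,-0.001,-0.001],"roll": 0}
    - {"fingers": 70,"slide": [0.04,-0.001,-0.001],"roll": 0}
    - {"fingers": 70,"slide": [0.047,-0.001,-0.001],"roll": 0}
    - {"fingers": 70,"slide": [0.047,-0.001,-0.001],"roll": 0}
    - {"fingers": 70,"slide": [0.047,-0.001,-0.001],"roll": 0}

```text
t: 10.55
ee_pos: [0.5115, -0.2805, 0.0059]
ee_rot: [0.833, 1.403, -0.833]
force: [0.3, 0.5, 0.2]
opening: 0.0619
```

apply_moves:
  commands:
    - {"fingers": 255,"slide": [0,0,0],"roll": 0}
    - {"fingers": 255,"slide": [0,0,0],"roll": 0}
    - {"fingers": 255,"slide": [0,0,0],"roll": 0}
    - {"fingers": 255,"slide": [0,0,0],"roll": 0}
    - {"fingers": 255,"slide": [0,0,0],"roll": 0}

```text
t: 11.18
ee_pos: [0.5115, -0.2804, 0.0058]
ee_rot: [0.833, 1.403, -0.832]
force: [0.9, -0.5, 5.4]
opening: 0.0391
```

apply_moves:
  commands:
    - {"fingers": 255,"slide": [-0.02,0,0],"roll": 0}
    - {"fingers": 255,"slide": [-0.06,0,0],"roll": 0}
    - {"fingers": 255,"slide": [-0.12,0,0],"roll": 0}
    - {"fingers": 255,"slide": [-0.14,0,0],"roll": 0}
    - {"fingers": 255,"slide": [-0.14,0,0],"roll": 0}

```text
t: 11.8
ee_pos: [0.5114, -0.2807, 0.1462]
ee_rot: [0.833, 1.402, -0.833]
force: [0.7, 0.1, -2.8]
opening: 0.0389
```

```bash
python3 -c "
from h import *
for i in range(3):
  f=grab_frame('side'); plan([.5615,.1597,.14],19.4)
u,v=339,120
cv2.imwrite('pics/c9.png',cv2.resize(np.ascontiguousarray(f['image'][v-65:v+65,u-65:u+65,::-1]),(500,500),interpolation=cv2.INTER_CUBIC))"
```

```text
t=11.85 pos=[ 0.5103 -0.28    0.1444] open=0.0397 q=[-0.5   0.4  -0.16  1.01 -0.    0.57] slide=[ 0.0044  0.256  -0.3612] jawnow=28.7 roll=9.3 xaxis=[-0.  0. -1.]
t=11.90 pos=[ 0.5095 -0.2796  0.1433] open=0.0388 q=[-0.5   0.41 -0.16  1.01 -0.    0.57] slide=[ 0.0037  0.2564 -0.3604] jawnow=28.7 roll=9.3 xaxis=[-0.002  0.001 -1.   ]
t=11.95 pos=[ 0.5091 -0.2794  0.1428] open=0.0394 q=[-0.5   0.41 -0.16  1.01 -0.    0.57] slide=[ 0.0034  0.2567 -0.36  ] jawnow=28.7 roll=9.3 xaxis=[-0.003  0.002 -1.   ]
```

View pics/c9.png

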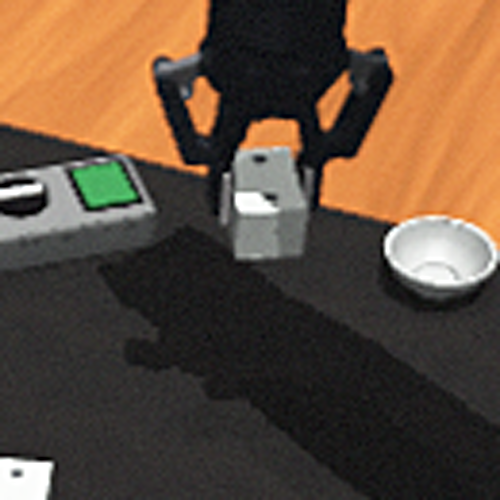

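apply_moves:
  commands:
    - {"fingers": 255,"slide": [0,0.025,-0.035],"roll": 1}
    - {"fingers": 255,"slide": [0,0.055,-0.077],"roll": 3}
    - {"fingers": 255,"slide": [0,0.086,-0.121],"roll": 5}
    - {"fingers": 255,"slide": [0,0.118,-0.166],"roll": 7}
    - {"fingers": 255,"slide": [0,0.15,-0.211],"roll": 9.3}

```text
t: 12.58
ee_pos: [0.5395, -0.0213, 0.1427]
ee_rot: [0.956, 1.353, -0.96]
force: [0.6, -0.4, -2.8]
opening: 0.039
```

```bash
python3 -c "
from h import *
plan([.5612,.159,.12],19.4)"
```

```text
t=12.57 pos=[ 0.5395 -0.0213  0.1427] open=0.0390 q=[-0.04  0.34 -0.26  0.97 -0.    1.19] slide=[ 0.0226  0.0802 -0.163 ] jawnow=19.3 roll=-0.1 xaxis=[-0.004  0.    -1.   ]
```

apply_moves:
  commands:
    - {"fingers": 255,"slide": [0.005,0.025,-0.05],"roll": 0}
    - {"fingers": 255,"slide": [0.01,0.05,-0.1],"roll": 0}
    - {"fingers": 255,"slide": [0.02,0.071,-0.144],"roll": 0}
    - {"fingers": 255,"slide": [0.022,0.08,-0.163],"roll": 0}
    - {"fingers": 255,"slide": [0.022,0.08,-0.163],"roll": 0}

```text
t: 13.2
ee_pos: [0.5612, 0.1581, 0.121]
ee_rot: [0.953, 1.353, -0.957]
force: [0.7, -1.0, -1.8]
opening: 0.0388
```

apply_moves:
  commands:
    - {"fingers": 255,"slide": [0.03,0,0],"roll": 0}
    - {"fingers": 255,"slide": [0.05,0,0],"roll": 0}
    - {"fingers": 255,"slide": [0.05,0,0],"roll": 0}
    - {"fingers": 255,"slide": [0.05,0,0],"roll": 0}

```text
t: 13.7
ee_pos: [0.5626, 0.1564, 0.0733]
ee_rot: [0.957, 1.35, -0.957]
force: [0.8, -0.3, -2.5]
opening: 0.0391
```

```bash
python3 -c "
from h import *
for i in range(4):
  f=grab_frame('side'); plan([.5612,.159,.0458],19.4)
u,v=231,260
cv2.imwrite('pics/c10.png',cv2.resize(np.ascontiguousarray(f['image'][v-65:v+65,u-65:u+65,::-1]),(500,500),interpolation=cv2.INTER_CUBIC))"
```

```text
t=13.75 pos=[0.5631 0.1567 0.0738] open=0.0393 q=[ 0.27  0.47 -0.26  0.85 -0.    1.51] slide=[ 0.028  -0.001  -0.0028] jawnow=19.3 roll=-0.1 xaxis=[ 0.002  0.    -1.   ]
t=13.80 pos=[0.5632 0.157  0.0739] open=0.0391 q=[ 0.27  0.47 -0.26  0.85 -0.    1.51] slide=[ 0.0281 -0.0013 -0.0026] jawnow=19.3 roll=-0.1 xaxis=[ 0.002  0.    -1.   ]
t=13.85 pos=[0.5632 0.1572 0.074 ] open=0.0387 q=[ 0.27  0.47 -0.26  0.85 -0.    1.51] slide=[ 0.0282 -0.0013 -0.0024] jawnow=19.4 roll=-0.0 xaxis=[ 0.002  0.    -1.   ]
t=13.90 pos=[0.563  0.1573 0.0739] open=0.0392 q=[ 0.27  0.47 -0.26  0.85 -0.    1.51] slide=[ 0.0281 -0.0012 -0.0022] jawnow=19.4 roll=-0.0 xaxis=[ 0.002  0.    -1.   ]
```

View pics/c10.png

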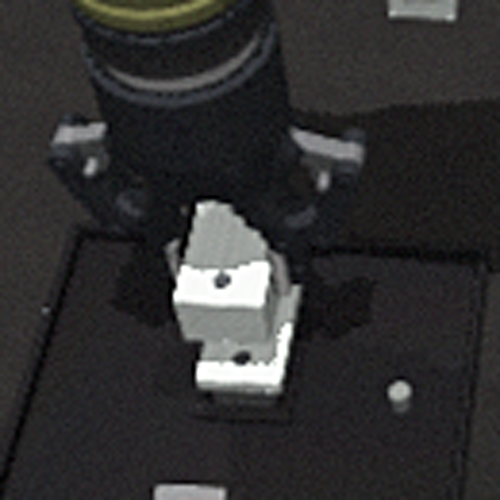

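apply_moves:
  commands:
    - {"fingers": 255,"slide": [0.015,-0.001,-0.002],"roll": 0}
    - {"fingers": 255,"slide": [0.023,-0.001,-0.002],"roll": 0}
    - {"fingers": 255,"slide": [0.026,-0.001,-0.002],"roll": 0}
    - {"fingers": 255,"slide": [0.026,-0.001,-0.002],"roll": 0}
    - {"fingers": 255,"slide": [0.026,-0.001,-0.002],"roll": 0}

```text
t: 14.52
ee_pos: [0.5609, 0.159, 0.0468]
ee_rot: [0.957, 1.35, -0.956]
force: [-1.1, -0.1, -2.6]
opening: 0.0389
```

```bash
python3 -c "
from h import *
for i in range(4):
  f=grab_frame('side'); plan([.5612,.159,.0458],19.4)
u,v=231,260
print(ctrl.sense()['force'])
cv2.imwrite('pics/c11.png',cv2.resize(np.ascontiguousarray(f['image'][v-45:v+45,u-45:u+45,::-1]),(500,500),interpolation=cv2.INTER_CUBIC))"
```

```text
t=14.57 pos=[0.5609 0.159  0.0469] open=0.0389 q=[ 0.28  0.49 -0.3   0.78 -0.    1.51] slide=[0.0011 0.0003 0.0001] jawnow=19.4 roll=-0.0 xaxis=[ 0.  0. -1.]
t=14.62 pos=[0.5609 0.1589 0.0469] open=0.0390 q=[ 0.28  0.49 -0.3   0.78 -0.    1.51] slide=[0.0011 0.0003 0.    ] jawnow=19.4 roll=-0.0 xaxis=[ 0.  0. -1.]
t=14.68 pos=[0.5608 0.1589 0.0469] open=0.0389 q=[ 0.28  0.49 -0.3   0.78  0.    1.51] slide=[0.0011 0.0004 0.    ] jawnow=19.4 roll=-0.0 xaxis=[ 0.  0. -1.]
t=14.72 pos=[0.5608 0.1589 0.0469] open=0.0389 q=[ 0.28  0.49 -0.3   0.78  0.    1.51] slide=[0.0011 0.0004 0.0001] jawnow=19.4 roll=-0.0 xaxis=[ 0.  0. -1.]
[-0.21209551 -0.29355683 -2.4958521 ]
```

View pics/c11.png

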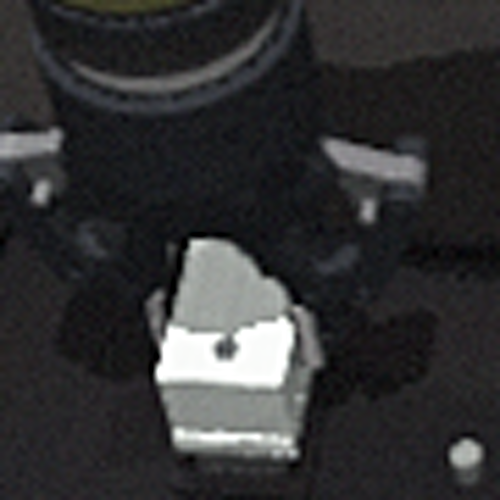

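apply_moves:
  commands:
    - {"fingers": 255,"slide": [0.001,0,0],"roll": 0}
    - {"fingers": 255,"slide": [0.0012,0,0],"roll": 0}
    - {"fingers": 70,"slide": [0.0012,0,0],"roll": 0}
    - {"fingers": 70,"slide": [0.0012,0,0],"roll": 0}
    - {"fingers": 70,"slide": [0.0012,0,0],"roll": 0}

```text
t: 15.35
ee_pos: [0.5608, 0.1589, 0.0458]
ee_rot: [0.957, 1.35, -0.956]
force: [0.3, -0.3, -0.6]
opening: 0.062
```

apply_moves:
  commands:
    - {"fingers": 70,"slide": [-0.01,0,0],"roll": 0}
    - {"fingers": 70,"slide": [-0.05,0,0],"roll": 0}
    - {"fingers": 70,"slide": [-0.11,0,0],"roll": 0}
    - {"fingers": 70,"slide": [-0.12,0,0],"roll": 0}

```text
t: 15.85
ee_pos: [0.5639, 0.1598, 0.1712]
ee_rot: [0.962, 1.344, -0.949]
force: [0.5, -0.2, 0.0]
opening: 0.0622
```

apply_moves:
  commands:
    - {"fingers": 70,"slide": [0,-0.02,0.04],"roll": 0}
    - {"fingers": 70,"slide": [0,-0.04,0.08],"roll": 0}
    - {"fingers": 70,"slide": [0,-0.06,0.13],"roll": 0}
    - {"fingers": 70,"slide": [0,-0.08,0.18],"roll": 0}
    - {"fingers": 70,"slide": [0,-0.1,0.23],"roll": 0}

```text
t: 16.48
ee_pos: [0.5421, -0.0928, 0.1655]
ee_rot: [0.956, 1.351, -0.956]
force: [-0.2, 0.2, 0.3]
opening: 0.0616
```

apply_moves:
  commands:
    - {"fingers": 70,"slide": [0,-0.02,0.05],"roll": 0}
    - {"fingers": 70,"slide": [0,-0.04,0.1],"roll": 0}
    - {"fingers": 70,"slide": [0,-0.06,0.14],"roll": 0}
    - {"fingers": 70,"slide": [0,-0.06,0.14],"roll": 0}
    - {"fingers": 70,"slide": [0,-0.06,0.14],"roll": 0}

```text
t: 17.1
ee_pos: [0.5321, -0.2428, 0.1653]
ee_rot: [0.957, 1.352, -0.957]
force: [0.1, -0.6, -0.3]
opening: 0.0616
```

```bash
python3 -c "
from h import *
f=grab_frame('side'); plan([.5612,.159,.0458],19.4)
print(rect(f,(232,268),.074,195),'mid',rect(f,(277,187),.02,195))
g=grab_frame('top'); print(rect(g,(226,160),.074,200),rect(g,(360,138),.02,200))
u,v=231,260
r=[np.ascontiguousarray(f['image'][220:310,180:280,::-1]),np.ascontiguousarray(g['image'][115:205,180:280,::-1])]
cv2.imwrite('pics/c12.png',np.hstack([cv2.resize(a,(400,360),interpolation=cv2.INTER_CUBIC) for a in r]))
cv2.imwrite('pics/top12.png',g['image'][:,:,::-1])"
```

```text
t=17.15 pos=[ 0.5323 -0.2423  0.1654] open=0.0619 q=[-0.43  0.4  -0.11  1.06  0.    0.8 ] slide=[ 0.1199  0.1608 -0.3687] jawnow=19.4 roll=0.0 xaxis=[-0.001  0.001 -1.   ]
(array([0.5598, 0.1602]), array([40.9, 65.1]), np.float32(109.6)) mid (array([ 0.6014, -0.114 ]), array([41.2, 66.1]), np.float32(108.7))
(array([0.5608, 0.1576]), array([42.5, 66.2]), np.float32(109.3)) (array([ 0.6022, -0.1166]), array([42.5, 66.2]), np.float32(108.4))
```

View pics/c12.png

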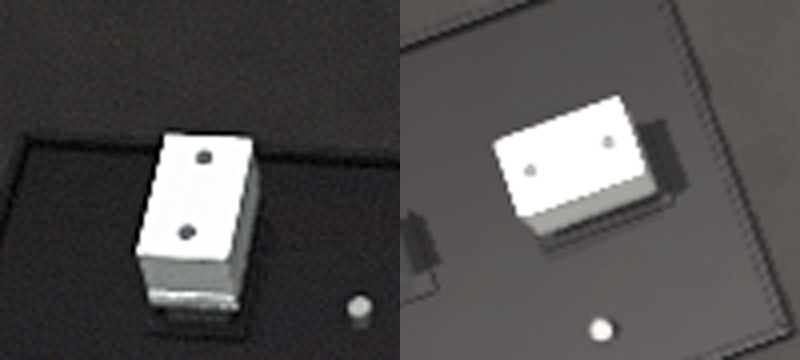

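View pics/top12.png

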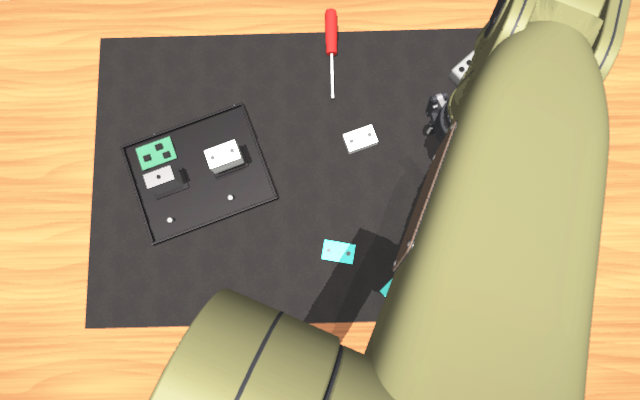

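The stack sits flat on the short post with its top at about 74 mm. It is within about 2 mm and 1.5° of the post, the middle spacer has not moved, and the arm is clear.

```bash
python3 -c "
from cell import ctrl
print(ctrl.sign_off())"
```

```text
the job is handed in; nothing more can be done
None
```

The 10 mm and 34 mm spacers are now stacked on the short post, thin one underneath, and I have handed the job in at about 17 s. Sign-off reports no verdict, so the results below are my own checks.

- **Position:** both cameras put each placed spacer within about 2 mm of the post centre I had measured. Their long axes are within about 2° of the post's.
- **Height:** at the assumed 74 mm top height, the top face measured 41–42.5 mm by 65–66 mm against the true 40 × 64 mm. That fits a stack level with the tall post. The tool height at release also matched a flat seat. I did not measure the stack height independently.
- **Other objects:** the 20 mm spacer shows no measurable movement in either camera. I left the turquoise look-alikes alone.
- **Arm:** the gripper was open and clear of everything, with forces near zero, when I handed in.

No check failed. The two cameras differ by 2–3 mm in absolute position, but this is a constant offset, so I compared positions within each camera's own view.

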